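# Cock and fire a spring driver to seat a find-number stud

## Robot

A 6-joint arm with a two-finger parallel gripper is mounted at the origin on the work surface. World frame = base frame: x ahead of the robot, y to its left, z up, the work surface at z = 0. Lengths are in mm, angles in rad, forces in N, time in s.
With the tool pointing down it reaches from about 225 to 725 mm from the base axis. Payload 3.1 kg.
Tool frame: the origin (TCP) lies midway between the tips of the shut fingers; the grasp point (between the pads) lies 19 mm behind it; z points along the fingers, y is the line along which they close (so a half turn about z gives the same grasp; the last joint's range is limited). The gripper opens to 85 mm and grips with 20 to 120 N. Pads are 22 mm wide; open, the fingers measure 114 mm over their backs; the gripper's body (76 mm by 85 mm) begins 54 mm behind the grasp point. The pads swing forward as they close: fully open they stand 13 mm farther back than shut.
Start: joints at [1.129, 0.048, 0.099, 1.622, 0, 1.443], TCP at [162.062, 499.353, 231.312] pointing down, gripper open.
Joint ranges: [-2.91, 2.91], [-0.99, 1.94], [-1.21, 1.42], [-2.12, 2.29], [-1.49, 1.47], [-3.14, 3.14]. Speed limits (rad/s): [2.79, 2.79, 3.14, 3.14, 3.14, 3.14].

## Interface

Orientations are given as a unit quaternion [x, y, z, w].
In Python, from station import state, imaging, order gives the robot as it stands.
- The arm moves only by the tool step_arm, never from a script. Its arguments are lists of equal length, an entry for each row: "translation": the shift along the tool's x, y, z in mm, a list of three; "twist": the turn about the tool's z in rad. A call has 1 to 5 rows; each row shifts and turns the commanded pose from where the row before left it, along the tool's axes as they then stand; what a row does not reach is not made up. A row lasts 1/10 s, in which the tool goes at most 50 mm and 8.59 degrees, less where a joint would pass 70% of its speed; a pose out of reach is approached as far as the arm can. A call is refused whole if a number of a shift passes 50 or a number of a turn 0.15, either way. A call with a gripper value outside its range is refused whole. "claw" is the opening, from 0 (shut) to 1 (fully open), set as the call begins (left out, the last holds). The fingers move at their own pace and stop on an object; "newtons" is the grip in N (left out, the last holds). Time passes only in rows, so rows that do not move let the fingers close. It gives the time, the measured TCP pose, the force, the opening and the grip force at its end, in the units of the state.
- state(): the state, without advancing time (a new reading comes with each control period).
- imaging.get_image(name): name is "side" or "top" or "wrist"; returns a dict with "frame" (400x640x3 uint8, blue, green, red), "range_z" (400x640 float32, mm along the optical axis (not along the pixel's ray), 0 where there is no reading), "camera_matrix" (3x3 intrinsics, pixels), "D" ([k1, k2, p1, p2, k3] as OpenCV has them; the pictures are not rectified), "R" (3x3) and "t" (3): a world point X has camera coordinates R X + t. Camera axes: x right, y down, z forward; pixel columns grow to the right and rows downward; lengths in mm; the calibration is good to about 2 mm. A picture is of the moment at which its call begins.
- order.sign_off(): hands the job in; it is judged then, once.
The state is a dict: "clock": time; "joint_positions": joint angles; "qd": joint speeds; "tau": joint torques, N m; "ee_pos": TCP position; "tcp_rot": TCP orientation; "wrist_force": force on the tool from outside, world axes, zero at the start; "wrist_torque": the same for the moment, N m; "width": opening from 0.0 (shut) to 1.0 (fully open); "grip_force": force on a finger pad.
Only numpy, scipy, OpenCV 4.12 (cv2) and the standard library are available. Lean on these libraries where they do the work, as an engineer would, in place of code of your own. Each camera call takes 0.05 s, during which the arm holds its last target. There are 200 camera calls.

## Task

Use the green spring driver to drive the brass stud flush into the wooden label block. Draw the black upright handle back, away from the block, by feel until its hidden sear catches, stopping when the rubber buffer begins to resist rather than straining hard against it; let go so that it stays cocked by itself, then press the red trip pad to fire it. Finish with the pad released and the robot clear, and leave the glue bottle, bowl, sherd and eraser where they are.

Things in the scene. Friction and masses are not known exactly. Their poses are not given: they have to be found in the camera images.
- driver: Bolted-down bench driver: dark steel base 315 x 100 x 12 mm, green housing 150 x 64 mm with a slotted top 75 mm above the table, light wooden label block at its +x end. Origin: underside of the base, under the handle's rest position. +x points from handle to block (the striker's blow), the handle is drawn along -x, z is up. Place and yaw vary.
- handle: Black upright round post, 18 mm in diameter, standing out of the housing's top slot from 75 to 117 mm above the table. Carries the steel striker with its rod and slides along the slot. Origin: on the post's axis, at table height; axes as the driver's.
- handle_grip (a point): Point on the handle post's axis, 97 mm above the table, midway up the bare post. Pull needed: 5 N at rest plus 1 N per 10 mm drawn, about 1 N of friction, and a bump of up to 3 N some 26 to 20 mm before the catch as the sear is pushed aside: at most 14 N before the buffer. 16 to 17 N of steady pull means caught and on the buffer.
- striker (a joint): Travel of striker and handle in m: 0 at the start, resting on the stud by its spring; positive as drawn. The sear catches at 41 to 63 mm: preset inside, unseen, different each time. Eased forward when caught, it moves at most 10 mm and the sear takes the load; let go uncaught, it flies. With the stud flush it rests at -8 mm.
- buffer: Rubber end buffer hidden in the rear of the housing; the drawn striker meets it 3 to 4 mm past the catch, wherever that is. It resists by 1.2 N per mm and must not be loaded by more than 13 N (some 25 N of total pull). Origin: coincides with the driver's origin while not loaded; moves back as it is squeezed.
- trip (a joint): Depth in m that the red trip pad is pressed: 0 up, 8 mm fully down. It takes 1.5 N to start and 3 N at the bottom, 2 N more when the sear is loaded; the sear lets go at about 4 mm. It springs back up when released.
- trip_top (a point): Centre of the upper face of the round red trip pad (30 mm in diameter, 93 mm above the table when up), 135 mm behind the handle's rest position along the driver's -x. It is pushed straight down.
- stud (a joint): How far the brass stud (20 mm head) has been driven, in m: 0 standing 8 mm proud of the wooden block, 8 mm flush. Friction of 22 N holds it; only a blow from the cocked striker drives it.
- stud_head (a point): Centre of the stud's struck face, 50 mm above the table.
- glue: Bystander: small milky-glass glue bottle with white cap, 52 mm in diameter, 85 mm tall. Origin: centre of its underside.
- bowl: Bystander: little clay bowl, 90 mm rim, 40 mm tall. Origin: centre of its underside.
- sherd: Bystander: flat brown potsherd, about 75 x 60 x 10 mm. Origin: centre of its underside.
- eraser: Bystander: yellow block eraser, 55 x 24 x 14 mm. Origin: centre of its underside.

How it is judged:
By the outcome, as a careful person would: the job done as asked, in the order asked, and still so for the second after the job is handed in, with the robot touching nothing.
It also fails if it takes over 56 s, if anything falls off the work surface, if the arm or the gripper's body presses on something with over 40 N, if the wrist force passes 120 N, or if a joint passes its speed limit or range.

## Working session

There is one attempt and no reset: what is moved stays moved. The work goes in short steps, Python scripts to look and compute and a tool call to move; the robot and the scene stay as the last step left them, time stands still between calls to the robot, and variables do not carry over. Pictures are saved under pics/ and viewed, at most 10 in all, crops included, and the job is handed in when it is done.

Besides the shell and the picture viewer there is one more tool, called after "Call:" by a JSON object that holds its "api" and its "payload", one argument or row to a line. step_arm: Moves the arm, as the interface text tells. Its arguments: {"type":"object","properties":{"translation":{"type":"array"},"twist":{"type":"array"},"claw":{"type":"number"},"newtons":{"type":"number"}},"required":["translation","twist"]}

```bash
mkdir -p pics; ls
cat > h.py <<'E'
import numpy as np, cv2
from station import state, imaging, order
from scipy.spatial.transform import Rotation as Ro
def grab(n,f):
    d=imaging.get_image(n); cv2.imwrite('pics/'+f,d['frame']); np.savez('pics/'+f+'.npz',**{k:np.array(v) for k,v in d.items()}); return d
def ray(d,u,v,z):
    p=cv2.undistortPoints(np.array([[[u,v]]],float),d['camera_matrix'],d['D'])[0,0]
    R=np.array(d['R']);t=np.array(d['t']).ravel(); c=-R.T@t; r=R.T@np.array([p[0],p[1],1]); return c+r*(z-c[2])/r[2]
def cloud(d):
    v,u=np.mgrid[0:400,0:640]; p=cv2.undistortPoints(np.stack([u,v],-1).reshape(-1,1,2).astype(float),d['camera_matrix'],d['D'])[:,0]
    z=d['range_z'].reshape(-1,1); X=np.hstack([p*z,z]); return ((X-np.array(d['t']).ravel())@np.array(d['R'])).reshape(400,640,3)
def show():
    s=state(); print(s['clock'],np.round(s['ee_pos'],1),np.round(Ro.from_quat(s['tcp_rot']).as_matrix(),3).tolist(),np.round(s['wrist_force'],2),s['width'],s['joint_positions'])
E
python3 -c "
from h import *
grab('top','top1.png');grab('side','side1.png');show()"
```

```text
pics
0.1 [161.8 498.8 230.2] [[-0.951, 0.309, -0.001], [0.309, 0.951, -0.002], [0.0, -0.002, -1.0]] [0.19 1.11 0.67] 0.9966505713406801 [ 1.12919589e+00  4.87275374e-02  9.77072033e-02  1.62197926e+00
 -8.15248802e-06  1.44301330e+00]
```

View pics/top1.png

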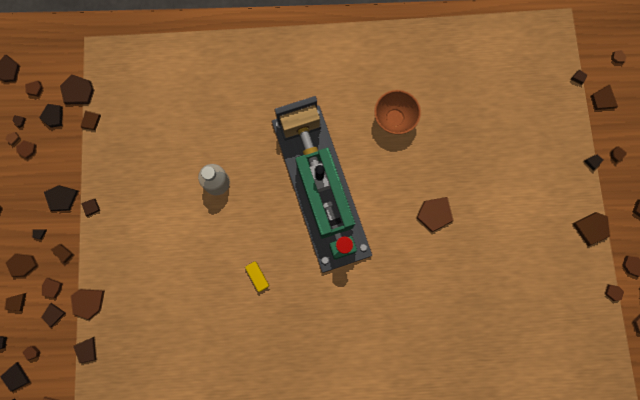

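View pics/side1.png

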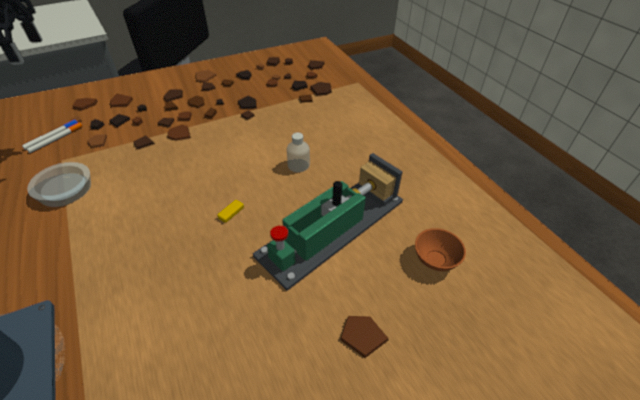

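The top view shows the handle's top near (320,172), the red pad at (344,245), the block at (300,122), the bottle at (212,178) and the eraser at (257,277). Next I convert these to world positions.

Run:
```python
from h import *
for n in ['top','side']:
    d=dict(np.load(f'pics/{n}1.png.npz')); f=d['frame'].astype(int); C=cloud(d)
    B,G,R=f[...,0],f[...,1],f[...,2]
    m=((R>150)&(G<50)&(B<60)).astype(np.uint8)
    k,l,s,c=cv2.connectedComponentsWithStats(m); i=1+np.argmax(s[1:,4]); P=C[l==i]; P=P[P[:,2]>86]
    print(n,'red',c[i],s[i],ray(d,*c[i],93),np.median(P,0))
    # handle points: z 100..125 dark
    z=C[...,2]; m=(z>98)&(z<125)&(f.max(-1)<70)&(d['range_z']>0)
    Q=C[m]; q=np.median(Q,0); Q=Q[np.linalg.norm(Q[:,:2]-q[:2],axis=1)<25]
    print('handle',len(Q),Q.min(0),Q.max(0),np.median(Q,0)); 
    T=Q[Q[:,2]>113]; print('top face',len(T),T[:,:2].mean(0) if len(T) else '')
    g=(G>1.4*R)&(G>60)&(z>70)&(z<80)
    Gp=C[g]; r=cv2.minAreaRect(Gp[:,:2].astype(np.float32)); print('housing',len(Gp),r)
d=dict(np.load('pics/top1.png.npz'))
for a in [(320,172,117),(344,245,93),(212,178,85),(257,277,14),(397,112,40),(435,215,10)]: print(a,ray(d,*a))
```

```text
top red [344.16315789 244.26315789] [337 237  15  16 190] [463.10102318  -0.82268724  93.        ] [463.44495935  -0.69927481  92.79520554]
handle 88 [582.87826072  31.53505776 100.75623261] [599.6698978   45.76197188 120.80137937] [589.78336813  38.68946079 115.82998241]
top face 71 [590.95303993  38.50730746]
housing 1739 ((563.5177612304688, 29.96033477783203), (149.6094512939453, 63.40944290161133), 16.874086380004883)
side red [278.54193548 231.52258065] [271 226  16  12 155] [ 4.65173779e+02 -3.44373448e-01  9.30000000e+01] [465.14574097  -0.95635213  93.77939134]
handle 83 [ 395.70501141 1011.7544585    98.71655557] [ 427.05007953 1046.98810845  123.53980415] [ 407.72568199 1033.15174331  110.72503816]
top face 32 [ 407.00555358 1034.04789775]
housing 1294 ((564.7556762695312, 28.551616668701172), (149.4019775390625, 65.16495513916016), 16.619720458984375)
(320, 172, 117) [586.43566438  37.07067688 117.        ]
(344, 245, 93) [461.84064641  -0.49103763  93.        ]
(212, 178, 85) [589.12575772 229.55406165  85.        ]
(257, 277, 14) [414.7981737  159.06575182  14.        ]
(397, 112, 40) [ 718.56908563 -114.75693569   40.        ]
(435, 215, 10) [ 521.75124142 -179.91657071   10.        ]
```

Call:
{"api": "step_arm", "payload": {
  "translation": [
    [0, 0, 0],
    [0, 0, 0],
    [0, 0, 0],
    [0, 0, 0],
    [0, 0, 0]
  ],
  "twist": [-0.12, -0.12, -0.12, -0.12, -0.13],
  "claw": 1.0
}}

```text
clock: 0.6
ee_pos: [161.9, 499.0, 230.6]
tcp_rot: [-0.15, 0.989, -0.001, -0.0]
wrist_force: [0.2, -0.2, 0.1]
width: 1.0
grip_force: 0.0
```

```bash
cat >> h.py <<'E'
def to(x,y,z,yaw=16.8):
    s=state(); M=Ro.from_quat(s['tcp_rot']).as_matrix(); show()
    a=np.degrees(np.arctan2(-M[1,0],-M[0,0])); print('yaw',a,'twist',-np.radians(yaw-a),'delta',np.round(M.T@(np.array([x,y,z])-s['ee_pos']),1), 'f tool',np.round(M.T@s['wrist_force'],2),'grip',s['grip_force'])
E
python3 -c "
from h import *
to(592.5,38.3,190)"
```

```text
0.6 [161.9 499.  230.6] [[-0.955, -0.297, -0.001], [-0.297, 0.955, -0.001], [0.001, -0.001, -1.0]] [ 0.16 -0.17  0.12] 1.0004039369359325 [ 1.12920876e+00  4.84763554e-02  9.82247927e-02  1.62201580e+00
 -8.29165025e-06  8.27822929e-01]
yaw 17.268105831291287 twist 0.008169988003818041 delta [-274.5 -567.7   40.9] f tool [-0.1  -0.21 -0.12] grip 0.0
```

Call:
{"api": "step_arm", "payload": {
  "translation": [
    [-18, -38, 0],
    [-18, -38, 0],
    [-18, -38, 0],
    [-18, -38, 0],
    [-18, -38, 0]
  ],
  "twist": [0, 0, 0, 0, 0]
}}

```text
clock: 1.1
ee_pos: [304.2, 342.5, 230.8]
tcp_rot: [-0.148, 0.989, -0.0, -0.0]
wrist_force: [0.1, 0.2, 0.3]
width: 1.0
grip_force: 0.0
```

Call:
{"api": "step_arm", "payload": {
  "translation": [
    [-18, -38, 0],
    [-18, -38, 0],
    [-18, -38, 0],
    [-18, -38, 0],
    [-18, -38, 0]
  ],
  "twist": [0, 0, 0, 0, 0]
}}

```text
clock: 1.6
ee_pos: [445.8, 186.9, 230.8]
tcp_rot: [-0.147, 0.989, 0.0, -0.0]
wrist_force: [0.8, 0.9, 0.4]
width: 0.998
grip_force: 0.0
```

Call:
{"api": "step_arm", "payload": {
  "translation": [
    [-18, -38, 0],
    [-18, -38, 0],
    [-18, -38, 0],
    [-18, -38, 0],
    [0, 0, 0]
  ],
  "twist": [0, 0, 0, 0, 0]
}}

```text
clock: 2.1
ee_pos: [560.6, 60.0, 229.1]
tcp_rot: [-0.145, 0.989, -0.001, -0.001]
wrist_force: [0.3, 0.8, -1.1]
width: 0.997
grip_force: 0.0
```

```bash
python3 -c "
from h import *
to(592.5,38.3,190); d=grab('wrist','w1.png');C=cloud(d)
z=C[...,2]; m=(z>112)&(z<122)&(d['frame'].max(-1)<70); Q=C[m]; Q=Q[np.linalg.norm(Q[:,:2]-[592,38],axis=1)<25]; print(len(Q),(Q.min(0)+Q.max(0))/2,np.ptp(Q,axis=0))"
```

```text
2.1 [560.6  60.  229.1] [[-0.958, -0.287, -0.002], [-0.287, 0.958, -0.002], [0.002, -0.001, -1.0]] [ 0.26  0.8  -1.09] 0.9970026077884201 [-0.01132324  0.15159886  0.20627545  1.62697126 -0.00181968 -0.30197844]
yaw 16.6533216404157 twist -0.002560020316170212 delta [-24.4 -29.9  39. ] f tool [-0.48  0.69  1.09] grip 0.0
271 [591.21691578  38.81178167 115.02366655] [16.33363431 15.94146121  5.84140379]
```

View pics/w1.png

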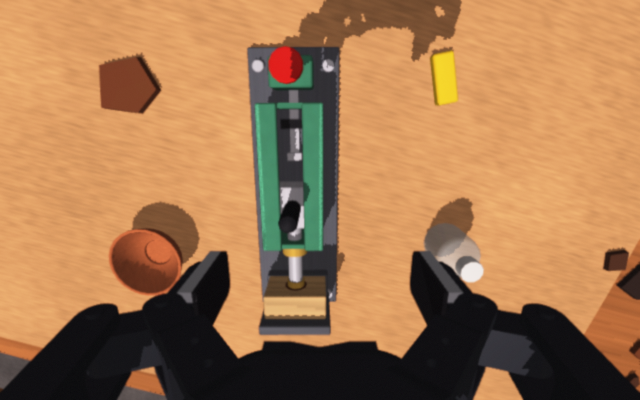

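The wrist view shows the post at about (292,215) in the slot, the pad at (286,65), and nothing else near the fingers. The post measures (591.5, 38.7), matching the other estimates.

Call:
{"api": "step_arm", "payload": {
  "translation": [
    [-12, -15, 0],
    [-12, -15, 0],
    [0, 0, 35],
    [0, 0, 35],
    [0, 0, 0]
  ],
  "twist": [0, 0, 0, 0, 0]
}}

```text
clock: 2.65
ee_pos: [584.5, 43.7, 154.0]
tcp_rot: [-0.148, 0.989, 0.002, -0.007]
wrist_force: [-0.5, 0.5, -1.0]
width: 0.996
grip_force: 0.0
```

```bash
python3 -c "
from h import *
to(592,38.6,84)"
```

```text
2.65 [584.5  43.7 154. ] [[-0.956, -0.293, -0.015], [-0.293, 0.956, 0.001], [0.014, 0.005, -1.0]] [-0.5   0.51 -0.99] 0.9960110410164515 [-4.00537173e-02  2.19458261e-01  1.34698718e-01  1.50064719e+00
  4.27976511e-04 -3.37462190e-01]
yaw 17.0421200571237 twist 0.004225792181925307 delta [-6.7 -7.4 69.9] f tool [0.31 0.63 1.  ] grip 0.0
```

Call:
{"api": "step_arm", "payload": {
  "translation": [
    [0, 0, 0],
    [-5, -6, 0],
    [0, 0, 0],
    [0, 0, 0]
  ],
  "twist": [0, 0, 0, 0]
}}

```text
clock: 3.05
ee_pos: [598.2, 38.0, 163.8]
tcp_rot: [-0.147, 0.989, -0.0, 0.002]
wrist_force: [0.3, -0.1, 0.5]
width: 1.001
grip_force: 0.0
```

```bash
python3 -c "
from h import *
to(592,38.6,84)"
```

```text
3.05 [598.2  38.  163.8] [[-0.956, -0.292, 0.004], [-0.292, 0.956, -0.0], [-0.004, -0.001, -1.0]] [ 0.28 -0.07  0.46] 1.0007558573513908 [-4.84624128e-02  2.32692684e-01  1.69729312e-01  1.50362639e+00
  8.14474416e-05 -3.44508254e-01]
yaw 16.962340563569526 twist 0.002833377343831381 delta [ 6.1  2.5 79.8] f tool [-0.25 -0.15 -0.45] grip 0.0
```

Call:
{"api": "step_arm", "payload": {
  "translation": [
    [2, 1, 15],
    [2, 1, 15],
    [1, 0, 15],
    [0, 0, 10],
    [0, 0, 0]
  ],
  "twist": [0, 0, 0, 0, 0]
}}

```text
clock: 3.55
ee_pos: [590.0, 38.6, 104.3]
tcp_rot: [-0.148, 0.989, 0.0, -0.002]
wrist_force: [-0.6, 0.3, -0.8]
width: 1.002
grip_force: 0.0
```

Call:
{"api": "step_arm", "payload": {
  "translation": [
    [0, 0, 0],
    [0, 0, 0],
    [0, 0, 0]
  ],
  "twist": [0, 0, 0]
}}

```text
clock: 3.85
ee_pos: [592.0, 38.5, 107.4]
tcp_rot: [-0.148, 0.989, -0.0, 0.001]
wrist_force: [0.4, -0.1, 0.1]
width: 1.0
grip_force: 0.0
```

```bash
python3 -c "
from h import *
to(592,38.6,84)"
```

```text
3.85 [592.   38.5 107.4] [[-0.956, -0.292, 0.002], [-0.292, 0.956, -0.0], [-0.002, -0.001, -1.0]] [ 0.43 -0.08  0.09] 1.000412777978567 [-4.80249666e-02  2.30040452e-01  5.44857398e-02  1.39331276e+00
 -6.54674414e-06 -3.44184510e-01]
yaw 16.96872569104402 twist 0.002944818841420866 delta [ 0.   0.1 23.4] f tool [-0.38 -0.21 -0.09] grip 0.0
```

Call:
{"api": "step_arm", "payload": {
  "translation": [
    [0, 0, 8],
    [0, 0, 8],
    [0, 0, 6],
    [0, 0, 0],
    [0, 0, 0]
  ],
  "twist": [0, 0, 0, 0, 0]
}}

```text
clock: 4.35
ee_pos: [590.8, 38.6, 83.7]
tcp_rot: [-0.148, 0.989, 0.0, -0.001]
wrist_force: [0.2, -0.5, -0.0]
width: 0.998
grip_force: 0.0
```

Call:
{"api": "step_arm", "payload": {
  "translation": [
    [0, 0, 0],
    [0, 0, 0],
    [0, 0, 0],
    [0, 0, 0],
    [0, 0, 0]
  ],
  "twist": [0, 0, 0, 0, 0],
  "claw": 0,
  "newtons": 50
}}

```text
clock: 4.85
ee_pos: [591.2, 39.0, 84.7]
tcp_rot: [-0.148, 0.989, 0.001, 0.0]
wrist_force: [0.7, 0.6, 1.9]
width: 0.196
grip_force: 48.7
```

Call:
{"api": "step_arm", "payload": {
  "translation": [
    [0, 0, 0],
    [0, 0, 0],
    [0, 0, 0],
    [0, 0, 0],
    [0, 0, 0]
  ],
  "twist": [0, 0, 0, 0, 0]
}}

```text
clock: 5.35
ee_pos: [591.3, 39.0, 84.7]
tcp_rot: [-0.148, 0.989, 0.0, 0.0]
wrist_force: [-2.7, 3.3, 3.9]
width: 0.195
grip_force: 49.1
```

```bash
python3 -c "
from h import *
to(592,38.6,84)"
```

```text
5.35 [591.3  39.   84.7] [[-0.956, -0.292, 0.0], [-0.292, 0.956, 0.001], [-0.0, 0.001, -1.0]] [-2.69  3.32  3.94] 0.1945527269507796 [-4.77591511e-02  2.39007687e-01  1.94491677e-02  1.35106183e+00
  8.29006927e-04 -3.44193302e-01]
yaw 16.98442071640108 twist 0.003218748710085523 delta [-0.6 -0.6  0.7] f tool [ 1.6   3.96 -3.94] grip 49.144869446754456
```

Call:
{"api": "step_arm", "payload": {
  "translation": [
    [3, 0, 0],
    [3, 0, 0],
    [3, 0, 0],
    [3, 0, 0],
    [3, 0, 0]
  ],
  "twist": [0, 0, 0, 0, 0]
}}

```text
clock: 5.85
ee_pos: [579.6, 35.4, 84.7]
tcp_rot: [-0.148, 0.989, 0.001, 0.003]
wrist_force: [5.4, 5.4, -0.7]
width: 0.197
grip_force: 48.8
```

Call:
{"api": "step_arm", "payload": {
  "translation": [
    [3, 0, 0],
    [3, 0, 0],
    [3, 0, 0],
    [3, 0, 0],
    [3, 0, 0]
  ],
  "twist": [0, 0, 0, 0, 0]
}}

```text
clock: 6.35
ee_pos: [565.8, 31.3, 84.7]
tcp_rot: [-0.148, 0.989, 0.001, 0.004]
wrist_force: [7.5, 5.6, -1.6]
width: 0.197
grip_force: 48.7
```

```bash
cat >> h.py <<'E'
def pull():
    s=state(); u=np.array([-.957,-.29]); p=np.array(s['ee_pos']); print('t',s['clock'],'draw',round((p[:2]-[591.3,39])@u,2),'lat',round((p[:2]-[591.3,39])@[.29,-.957],2),'z',p[2].round(1),'pull',round(-np.array(s['wrist_force'])[:2]@u,2),'latf',round(np.array(s['wrist_force'])[:2]@[.29,-.957],2),'fz',s['wrist_force'][2].round(2),'grip',s['grip_force'],s['width'])
E
python3 -c "
from h import *
pull()"
```

```text
t 6.35 draw 26.62 lat 0.02 z 84.7 pull 8.84 latf -3.18 fz -1.57 grip 48.709527254104614 0.19731928918116967
```

Call:
{"api": "step_arm", "payload": {
  "translation": [
    [2, 0, 0],
    [2, 0, 0],
    [2, 0, 0]
  ],
  "twist": [0, 0, 0]
}}

```text
clock: 6.65
ee_pos: [561.2, 29.8, 84.7]
tcp_rot: [-0.148, 0.989, 0.001, 0.005]
wrist_force: [10.5, 7.4, -4.7]
width: 0.197
grip_force: 48.8
```

Call:
{"api": "step_arm", "payload": {
  "translation": [
    [2, 0, 0],
    [2, 0, 0]
  ],
  "twist": [0, 0]
}}

```text
clock: 6.85
ee_pos: [558.1, 28.9, 84.7]
tcp_rot: [-0.148, 0.989, 0.002, 0.006]
wrist_force: [11.8, 7.6, -4.2]
width: 0.199
grip_force: 48.8
```

Call:
{"api": "step_arm", "payload": {
  "translation": [
    [2, 0, 0],
    [1, 0, 0]
  ],
  "twist": [0, 0]
}}

```text
clock: 7.05
ee_pos: [555.0, 28.0, 84.7]
tcp_rot: [-0.148, 0.989, 0.001, 0.006]
wrist_force: [9.4, 6.5, -3.6]
width: 0.191
grip_force: 49.0
```

```bash
python3 -c "
from h import *
pull()"
```

```text
t 7.05 draw 37.98 lat -0.0 z 84.7 pull 10.87 latf -3.53 fz -3.56 grip 48.980913162231445 0.19118536823143498
```

Call:
{"api": "step_arm", "payload": {
  "translation": [
    [2, 0, 0],
    [2, 0, 0],
    [2, 0, 0],
    [2, 0, 0],
    [2, 0, 0]
  ],
  "twist": [0, 0, 0, 0, 0]
}}

```text
clock: 7.55
ee_pos: [545.2, 25.0, 84.7]
tcp_rot: [-0.148, 0.989, 0.001, 0.005]
wrist_force: [10.3, 7.1, -4.0]
width: 0.195
grip_force: 49.0
```

Call:
{"api": "step_arm", "payload": {
  "translation": [
    [2, 0, 0],
    [1, 0, 0],
    [1, 0, 0]
  ],
  "twist": [0, 0, 0]
}}

```text
clock: 7.85
ee_pos: [541.4, 23.9, 84.7]
tcp_rot: [-0.148, 0.989, 0.002, 0.005]
wrist_force: [9.9, 7.8, -3.7]
width: 0.192
grip_force: 49.0
```

Call:
{"api": "step_arm", "payload": {
  "translation": [
    [1, 0, 0],
    [1, 0, 0]
  ],
  "twist": [0, 0]
}}

```text
clock: 8.05
ee_pos: [539.6, 23.3, 84.7]
tcp_rot: [-0.148, 0.989, 0.002, 0.005]
wrist_force: [10.3, 7.0, -4.0]
width: 0.197
grip_force: 49.0
```

```bash
python3 -c "
from h import *
pull()"
```

```text
t 8.05 draw 54.02 lat -0.0 z 84.7 pull 11.84 latf -3.68 fz -4.04 grip 48.973644375801086 0.1973025921712017
```

Call:
{"api": "step_arm", "payload": {
  "translation": [
    [1, 0, 0],
    [1, 0, 0],
    [1, 0, 0],
    [0, 0, 0]
  ],
  "twist": [0, 0, 0, 0]
}}

```text
clock: 8.45
ee_pos: [536.3, 22.3, 84.7]
tcp_rot: [-0.148, 0.989, 0.001, 0.005]
wrist_force: [9.4, 7.0, -3.9]
width: 0.194
grip_force: 48.9
```

Call:
{"api": "step_arm", "payload": {
  "translation": [
    [1, 0, 0],
    [1, 0, 0],
    [0, 0, 0]
  ],
  "twist": [0, 0, 0]
}}

```text
clock: 8.75
ee_pos: [534.4, 21.7, 84.7]
tcp_rot: [-0.148, 0.989, 0.001, 0.005]
wrist_force: [10.1, 6.3, -3.5]
width: 0.195
grip_force: 49.0
```

```bash
python3 -c "
from h import *
pull()"
```

```text
t 8.75 draw 59.44 lat 0.02 z 84.7 pull 11.51 latf -3.14 fz -3.55 grip 48.953123688697815 0.19535165237463833
```

Call:
{"api": "step_arm", "payload": {
  "translation": [
    [1, 0, 0],
    [1, 0, 0],
    [0, 0, 0]
  ],
  "twist": [0, 0, 0]
}}

```text
clock: 9.05
ee_pos: [532.9, 21.3, 84.7]
tcp_rot: [-0.148, 0.989, 0.002, 0.005]
wrist_force: [12.0, 7.1, -4.5]
width: 0.196
grip_force: 48.9
```

```bash
python3 -c "
from h import *
pull()"
```

```text
t 9.05 draw 61.04 lat -0.0 z 84.7 pull 13.56 latf -3.28 fz -4.48 grip 48.906859159469604 0.19648520442463663
```

Call:
{"api": "step_arm", "payload": {
  "translation": [
    [1, 0, 0],
    [1, 0, 0],
    [0, 0, 0]
  ],
  "twist": [0, 0, 0]
}}

```text
clock: 9.35
ee_pos: [531.6, 20.9, 84.7]
tcp_rot: [-0.148, 0.989, 0.002, 0.006]
wrist_force: [12.7, 8.3, -5.3]
width: 0.194
grip_force: 48.8
```

```bash
python3 -c "
from h import *
pull()"
```

```text
t 9.35 draw 62.36 lat 0.03 z 84.7 pull 14.55 latf -4.22 fz -5.3 grip 48.84469270706177 0.19352029209629987
```

Call:
{"api": "step_arm", "payload": {
  "translation": [
    [1, 0, 0],
    [1, 0, 0],
    [0, 0, 0]
  ],
  "twist": [0, 0, 0]
}}

```text
clock: 9.65
ee_pos: [530.3, 20.5, 84.7]
tcp_rot: [-0.148, 0.989, 0.002, 0.007]
wrist_force: [13.8, 8.6, -6.2]
width: 0.195
grip_force: 48.9
```

Call:
{"api": "step_arm", "payload": {
  "translation": [
    [0, 0, 0],
    [0, 0, 0]
  ],
  "twist": [0, 0]
}}

```text
clock: 9.85
ee_pos: [530.3, 20.5, 84.7]
tcp_rot: [-0.148, 0.989, 0.002, 0.007]
wrist_force: [15.1, 8.6, -6.8]
width: 0.194
grip_force: 48.9
```

```bash
python3 -c "
from h import *
pull()"
```

```text
t 9.85 draw 63.7 lat 0.03 z 84.7 pull 16.91 latf -3.82 fz -6.75 grip 48.86769711971283 0.19425252430003212
```

Steady pull is 16.9 N, about 4 mm into the buffer, so it should be caught. Now I ease it forward, still gripped.

Call:
{"api": "step_arm", "payload": {
  "translation": [
    [-1.5, 0, 0],
    [-1.5, 0, 0],
    [-1.5, 0, 0],
    [-1.5, 0, 0],
    [0, 0, 0]
  ],
  "twist": [0, 0, 0, 0, 0]
}}

```text
clock: 10.35
ee_pos: [534.4, 21.8, 84.7]
tcp_rot: [-0.148, 0.989, 0.001, 0.005]
wrist_force: [9.6, 7.2, -3.5]
width: 0.192
grip_force: 49.1
```

Call:
{"api": "step_arm", "payload": {
  "translation": [
    [-1, 0, 0],
    [-1, 0, 0],
    [0, 0, 0]
  ],
  "twist": [0, 0, 0]
}}

```text
clock: 10.65
ee_pos: [536.1, 22.3, 84.7]
tcp_rot: [-0.148, 0.989, 0.001, 0.005]
wrist_force: [8.8, 5.9, -3.3]
width: 0.195
grip_force: 49.2
```

```bash
python3 -c "
from h import *
pull()"
```

```text
t 10.65 draw 57.69 lat -0.01 z 84.7 pull 10.09 latf -3.09 fz -3.25 grip 49.15197193622589 0.19472556202499824
```

Call:
{"api": "step_arm", "payload": {
  "translation": [
    [-1, 0, 0],
    [-1, 0, 0],
    [0, 0, 0]
  ],
  "twist": [0, 0, 0]
}}

```text
clock: 10.95
ee_pos: [537.3, 22.6, 84.7]
tcp_rot: [-0.148, 0.989, 0.001, 0.004]
wrist_force: [6.7, 5.3, -1.7]
width: 0.193
grip_force: 49.3
```

Call:
{"api": "step_arm", "payload": {
  "translation": [
    [-1, 0, 0],
    [-1, 0, 0],
    [0, 0, 0]
  ],
  "twist": [0, 0, 0]
}}

```text
clock: 11.25
ee_pos: [537.4, 22.7, 84.7]
tcp_rot: [-0.148, 0.989, 0.001, 0.002]
wrist_force: [2.2, 4.7, 2.4]
width: 0.192
grip_force: 49.8
```

```bash
python3 -c "
from h import *
pull()"
```

```text
t 11.25 draw 56.29 lat 0.02 z 84.7 pull 3.49 latf -3.86 fz 2.41 grip 49.79340076446533 0.1918577605528459
```

The sear has taken the load: the handle stopped at 56 mm and the pull collapsed to 3.5 N. I ease it a touch more, then release and go up.

Call:
{"api": "step_arm", "payload": {
  "translation": [
    [-1, 1, 0],
    [0, 0, 0]
  ],
  "twist": [0, 0]
}}

```text
clock: 11.45
ee_pos: [537.5, 22.7, 84.7]
tcp_rot: [-0.148, 0.989, -0.0, 0.001]
wrist_force: [0.9, 2.6, 2.5]
width: 0.192
grip_force: 49.8
```

Call:
{"api": "step_arm", "payload": {
  "translation": [
    [0, 0, 0],
    [0, 0, 0],
    [0, 0, 0],
    [0, 0, 0],
    [0, 0, 0]
  ],
  "twist": [0, 0, 0, 0, 0],
  "claw": 1
}}

```text
clock: 11.95
ee_pos: [536.2, 22.7, 84.1]
tcp_rot: [-0.147, 0.989, -0.0, -0.0]
wrist_force: [0.0, -0.3, 0.1]
width: 0.999
grip_force: 0.0
```

Call:
{"api": "step_arm", "payload": {
  "translation": [
    [0, 0, -10],
    [0, 0, -20],
    [0, 0, -20],
    [0, 0, -20],
    [0, 0, -10]
  ],
  "twist": [0, 0, 0, 0, 0]
}}

```text
clock: 12.45
ee_pos: [537.7, 22.7, 167.4]
tcp_rot: [-0.148, 0.989, -0.001, 0.002]
wrist_force: [1.5, 0.7, -0.2]
width: 1.001
grip_force: 0.0
```

Call:
{"api": "step_arm", "payload": {
  "translation": [
    [0, 0, 0],
    [0, 0, 0],
    [0, 0, 0]
  ],
  "twist": [0, 0, 0],
  "claw": 0
}}

```text
clock: 12.75
ee_pos: [535.7, 22.9, 163.0]
tcp_rot: [-0.148, 0.989, 0.0, -0.001]
wrist_force: [0.2, -0.7, -0.3]
width: 0.516
grip_force: 0.0
```

```bash
python3 -c "
from h import *
to(464,-0.8,165); d=grab('side','s2.png'); cv2.imwrite('pics/s2c.png',cv2.resize(d['frame'][140:300,230:430],None,fx=3,fy=3)); d=grab('wrist','w2.png');C=cloud(d)
z=C[...,2]; m=(z>110)&(z<122)&(d['frame'].max(-1)<70); Q=C[m]; Q=Q[np.linalg.norm(Q[:,:2]-[537,22],axis=1)<25]; print(len(Q),(Q.min(0)+Q.max(0))/2,np.ptp(Q,axis=0))
f=d['frame'].astype(int); m=(f[...,2]>120)&(f[...,1]<50)&(f[...,0]<60)&(abs(z-93)<5); Q=C[m]; print(len(Q),(Q.min(0)+Q.max(0))/2,np.ptp(Q,axis=0))"
```

```text
12.75 [535.7  22.9 163. ] [[-0.956, -0.292, -0.002], [-0.292, 0.956, 0.0], [0.002, 0.001, -1.0]] [ 0.25 -0.73 -0.35] 0.5161126081685485 [-8.22918142e-02  7.46130873e-02 -8.60860210e-03  1.48993660e+00
 -3.43467238e-05 -3.78500500e-01]
yaw 16.97156304735723 twist 0.0029943400511385897 delta [75.5 -1.8 -1.9] f tool [-0.02 -0.77  0.35] grip 0.0
523 [537.11414591  22.93344841 114.07253865] [15.68240795 17.49469839  8.08020407]
1434 [4.62522711e+02 5.63117243e-03 9.25561823e+01] [28.08303858 27.68366208  4.42171365]
```

View pics/s2c.png

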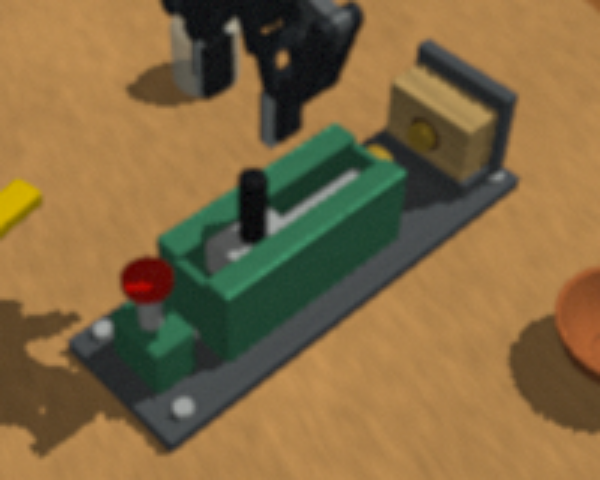

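The handle stands cocked at (537,23), about (252,205) in the crop. The stud is proud at (423,135), and the pad is up at (463,0). I move above the pad with the fingers shut.

Call:
{"api": "step_arm", "payload": {
  "translation": [
    [10, 0, 0],
    [20, 0, 0],
    [20, 0, 0],
    [15, -2, 0],
    [8, 0, 0]
  ],
  "twist": [0, 0, 0, 0, 0]
}}

```text
clock: 13.35
ee_pos: [465.4, -0.7, 163.9]
tcp_rot: [-0.147, 0.989, 0.0, -0.001]
wrist_force: [0.3, -0.6, 0.5]
width: 0.003
grip_force: 0.0
```

Call:
{"api": "step_arm", "payload": {
  "translation": [
    [0, 0, 15],
    [0, 0, 20],
    [0, 0, 15],
    [0, 0, 0],
    [0, 0, 0]
  ],
  "twist": [0, 0, 0, 0, 0]
}}

```text
clock: 13.85
ee_pos: [466.8, -0.1, 113.4]
tcp_rot: [-0.148, 0.989, 0.0, -0.001]
wrist_force: [0.0, -0.8, -0.1]
width: -0.001
grip_force: 0.0
```

```bash
python3 -c "
from h import *
to(463.5,-0.3,93)"
```

```text
13.85 [ 4.668e+02 -1.000e-01  1.134e+02] [[-0.956, -0.292, -0.002], [-0.292, 0.956, 0.0], [0.001, 0.001, -1.0]] [ 0.04 -0.8  -0.09] -0.0010330173790467584 [-1.44134405e-01 -9.55419636e-02 -2.76117963e-01  1.39185585e+00
  1.09109537e-04 -4.40568482e-01]
yaw 16.984449115250683 twist 0.0032192443635148983 delta [ 3.2  0.8 20.4] f tool [ 0.19 -0.78  0.09] grip 0.0
```

Call:
{"api": "step_arm", "payload": {
  "translation": [
    [3, 0, 6],
    [0, 0, 6],
    [0, 0, 5],
    [0, 0, 0]
  ],
  "twist": [0, 0, 0, 0]
}}

```text
clock: 14.25
ee_pos: [463.8, -1.1, 96.5]
tcp_rot: [-0.148, 0.989, 0.0, -0.001]
wrist_force: [0.7, 0.8, -0.2]
width: 0.002
grip_force: 0.0
```

Call:
{"api": "step_arm", "payload": {
  "translation": [
    [0, 0, 2],
    [0, 0, 2],
    [0, 0, 2],
    [0, 0, 2],
    [0, 0, 0]
  ],
  "twist": [0, 0, 0, 0, 0]
}}

```text
clock: 14.75
ee_pos: [464.6, -1.3, 90.5]
tcp_rot: [-0.148, 0.989, -0.0, 0.0]
wrist_force: [-1.6, -0.1, 5.6]
width: 0.004
grip_force: 2.4
```

Call:
{"api": "step_arm", "payload": {
  "translation": [
    [0, 0, 2],
    [0, 0, 1],
    [0, 0, 1],
    [0, 0, 0],
    [0, 0, 0]
  ],
  "twist": [0, 0, 0, 0, 0]
}}

```text
clock: 15.25
ee_pos: [464.6, -1.3, 85.4]
tcp_rot: [-0.148, 0.989, -0.0, 0.0]
wrist_force: [0.0, -0.7, 2.6]
width: 0.0
grip_force: 1.2
```

```bash
python3 -c "
from h import *
to(463.5,-0.3,93); d=grab('side','s3.png'); cv2.imwrite('pics/s3c.png',cv2.resize(d['frame'][140:300,230:430],None,fx=3,fy=3))"
```

```text
15.25 [464.6  -1.3  85.4] [[-0.956, -0.292, 0.0], [-0.292, 0.956, -0.0], [-0.0, -0.0, -1.0]] [ 0.03 -0.67  2.55] 0.00010437291729098106 [-1.47243489e-01 -9.17219045e-02 -3.28856234e-01  1.33315815e+00
 -9.56275258e-05 -4.43386687e-01]
yaw 16.967757588628228 twist 0.0029279222667687585 delta [ 0.7  1.3 -7.6] f tool [ 0.17 -0.65 -2.55] grip 1.1698591522872448
```

View pics/s3c.png

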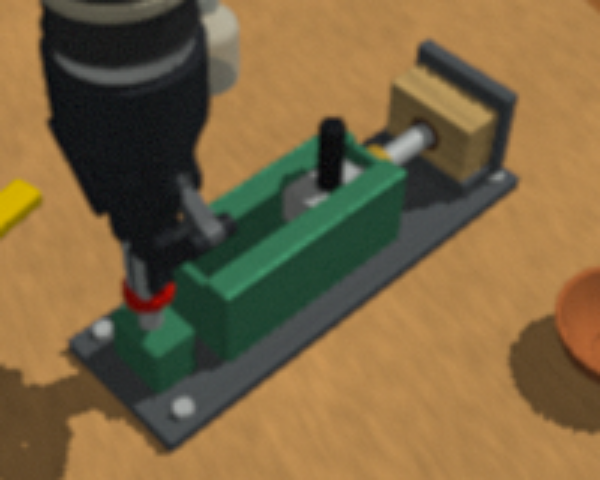

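It fired: the handle is forward at (330,155) in the crop and the rod has reached the block face at (425,135). Now I go up, clear the driver and check the stud.

Call:
{"api": "step_arm", "payload": {
  "translation": [
    [0, 0, -5],
    [0, 0, -15],
    [0, 0, -30],
    [0, 0, -40],
    [0, 0, -30]
  ],
  "twist": [0, 0, 0, 0, 0]
}}

```text
clock: 15.8
ee_pos: [464.3, -1.1, 207.1]
tcp_rot: [-0.148, 0.989, 0.0, 0.0]
wrist_force: [0.7, -0.2, 0.6]
width: -0.001
grip_force: 0.0
```

Call:
{"api": "step_arm", "payload": {
  "translation": [
    [20, 0, 0],
    [30, 0, 0],
    [30, 0, 0],
    [20, 0, 0],
    [0, 0, 0]
  ],
  "twist": [0, 0, 0, 0, 0]
}}

```text
clock: 16.3
ee_pos: [367.0, -30.6, 205.4]
tcp_rot: [-0.147, 0.989, 0.0, -0.0]
wrist_force: [0.5, -0.1, 0.9]
width: -0.003
grip_force: 0.0
```

Call:
{"api": "step_arm", "payload": {
  "translation": [
    [0, 0, 0],
    [0, 0, 0],
    [0, 0, 0],
    [0, 0, 0]
  ],
  "twist": [0, 0, 0, 0]
}}

```text
clock: 16.7
ee_pos: [369.1, -30.2, 205.1]
tcp_rot: [-0.148, 0.989, 0.0, -0.0]
wrist_force: [0.2, 0.6, 0.7]
width: 0.0
grip_force: 0.0
```

Run:
```python
from h import *
show(); d=grab('top','top2.png'); C=cloud(d); z=C[...,2]
for D,n in((dict(np.load('pics/top1.png.npz')),'before'),(d,'after')):
    C=cloud(D); z=C[...,2]; f=D['frame'].astype(int)
    m=(z>113)&(z<125)&(f.max(-1)<70); Q=C[m]; Q=Q[np.linalg.norm(Q[:,:2]-[594,39],axis=1)<25]
    m=(f[...,2]>150)&(f[...,1]<50)&(f[...,0]<60)&(z>80)&(z<100); print(n,'handle',Q.mean(0),len(Q),'pad',np.median(C[m],0))
s=grab('side','s4.png')
cv2.imwrite('pics/f.png',np.hstack([cv2.resize(d['frame'][85:285,200:460],None,fx=1.5,fy=1.5),cv2.resize(s['frame'][130:290,240:480][:,:],(400,300))]))
```

```text
16.7 [369.1 -30.2 205.1] [[-0.956, -0.293, -0.001], [-0.293, 0.956, 0.0], [0.0, 0.0, -1.0]] [0.17 0.6  0.7 ] 0.00013003089204585133 [-2.63376066e-01 -3.62547085e-01 -3.14171912e-01  1.61980716e+00
  1.19417991e-04 -5.60225865e-01]
before handle [590.95303993  38.50730746 116.27779741] 71 pad [463.44692662  -0.71939056  92.79330786]
after handle [598.52464067  40.32720343 116.32411296] 67 pad [463.26636438  -0.57974877  92.6174731 ]
```

View pics/f.png

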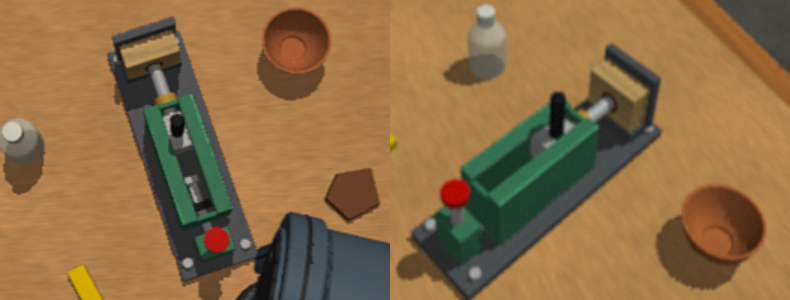

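The handle rests 7.8 mm further forward, about the expected 8 mm, so the stud is flush. The pad is back up at 92.6 mm and the bystanders look undisturbed.

```bash
python3 -c "
from h import *
print(order.sign_off())"
```

```text
the job is handed in; nothing more can be done
None
```

The driver was cocked and fired. The stud looks flush: the handle now rests 7.8 mm further forward, against the 8 mm expected. The pad is back up, the robot is clear, the bystanders look unmoved, and the job is handed in at about 17 s.

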